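# Press the plug into a shielded canister with the bench clamp, then release the clamp

## Task

A shielded canister lies in the cradle of the bench clamp with its plug still standing out. Squeeze the clamp's trigger towards its grip, letting it spring back between squeezes, until the jaw has pushed the canister up to the end stop and pressed the plug fully and firmly home; feel for that and stop there, without over-pressing it. Then let go of the trigger and hold the release tab down until the jaw has run all the way back; work only the trigger and the tab, keep off the canister and the jaw, and leave the other things on the bench where they are.

Things in the scene. Friction and masses are not known exactly. Their poses are not given: they have to be found in the camera images.
- clamp: Bench bar clamp bolted down: base plate 530 x 140 x 12 mm; black body 122 x 50 mm, up to 92 mm high. Origin on the bench under the body; x = pressing direction, along the bar from the body to the end stop, z up. From -x to +x stand: release tab at the body's rear, grip post, trigger, jaw, canister, end stop. The bar lies along x at y = 0, 60 mm above the bench.
- grip_top (a point): Centre of the top of the black upright grip post, 20 x 28 mm (clamp x, y), standing fixed on the clamp body from 92 to 165 mm above the bench. The trigger stands in front (+x) of it and is squeezed towards it: 69 mm over post and roller at rest, 41 mm squeezed. As the body is fixed, pushing the trigger back from its front does the same as squeezing it against the post.
- trigger_face (a point): Front (+x) of the black roller, 18 mm across and 32 mm wide, that turns freely near the top of the trigger, about 139 mm above the bench: push here in the clamp's -x, 28 mm in all. The trigger is an upright dark steel blade 8 mm thick, its top at 153 mm; it pivots in the body 70 mm below the roller and leans 0.2 rad forward at rest. In front of it, above 110 mm, 80 mm is free.
- trigger (a joint): Trigger angle, rad: 0 at rest, 0.40 fully squeezed; sprung back. The first 0.13 is idle. A full squeeze (over 0.37) walks the jaw 8 mm and a ratchet keeps it (shorter ones may keep nothing); 4 to 7 are needed. Push at the roller: 3 to 9 N running free, 9 to 14 N while canister or plug slides; with the plug home it climbs about 2 N per mm: firm is 16 to 19 N, over 21 N is too much.
- jaw (a joint): Travel of the jaw and its toothed bar, m: 0 fully back (as at the start), up to 0.060. It moves along the clamp's x. A light spring (4 to 5 N) pulls it back when the release tab is down and the trigger is at rest.
- nose (a joint): How far the jaw's stiffly sprung rubber nose (22 mm across, 18 mm long) is pushed into the jaw, m: 0 when free, 12 N per mm. About 0.8 mm while the plug slides in. Firmly pressed: 1 mm (12 N) or more for a moment, with the plug home. Over 2.25 mm (27 N) at any time is over-pressing and fails. Half a mm counts here, so feel the force rather than trust readings.
- nose_tip (a point): Centre of the nose's front face, which meets the plug; moves with the jaw.
- plug (a joint): How far the plug is pushed in, m: 0 to 0.005 at the start, 0.012 fully home with its flange against the canister; within 1 mm of that counts as home. It takes 9 N to slide and stays where it is left.
- plug_face (a point): Centre of the outer face of the plug's flange (44 mm across, 6 mm thick), facing the jaw.
- canister_center (a point): Centre of the steel canister, 68 mm across and 110 mm long, about 0.4 kg, lying loose in the V cradle with its x axis along the clamp's x, 60 mm above the bench. Its plug is at its -x end. It starts 1 to 9 mm short of the end stop and gets pushed against it.
- endstop: Aluminium end stop block 24 x 90 x 85 mm with the white V cradle in front of it, fixed on the base plate at an adjustable place. Origin at the foot of the face that the canister is pressed against; that face looks in the clamp's -x.
- tab_top (a point): Middle of the top of the release tab, a flat steel tab 44 x 30 x 5 mm about 100 mm above the bench, at the clamp's rear, 107 mm behind the body's origin. Press straight down here, 8 to 10 mm: 2 to 9 N. It springs up again.
- tab (a joint): Release tab angle, rad: 0 up, 0.20 fully down (10 mm); it bobs while the ratchet clicks. The ratchet lets go of the jaw above about 0.12, and only while the trigger is at rest; keep it down for about a second until the jaw is back, for it catches again when let up.
- spare_plug: Bystander: a spare plug, 44 mm across, 24 mm high, standing on the clamp's base plate. Origin under its centre.
- wrench: Bystander: steel wrench 150 mm long lying beside the clamp.
- vial: Bystander: small vial 26 mm across, 55 mm high.
- flask: Bystander: white bottle 56 mm across, 120 mm high.
- pot: Bystander: standing steel pot 68 mm across, 105 mm high with its bail.
- meter: Bystander: hand-held meter 130 x 75 x 32 mm.
- tray: Bystander: steel tray 160 x 220 x 30 mm.
- canister: The same canister as a whole, with its plug; origin at its centre.
There are look-alikes about, which are no part of the job. What is shaped like the canister but pink or turquoise is not meant.

How it is judged:
On the way, in this order (a step that is already met when the one before it is completed fails the run):
1. the jaw has pushed the canister against the end stop and the plug home, and presses it there with at least 12 N (value of joint plug above 0.011 m and value of joint nose above 0.001 m and horizontal distance between canister_center and endstop below 0.0585 m), for 0.1 s.
2. the trigger is let go and the release tab is held down with the jaw all the way back (value of joint tab above 0.09 rad and value of joint jaw below 0.002 m and value of joint trigger below 0.05 rad), for 0.1 s.
At the end, for the whole second after the job is handed in: The plug is within 1 mm of fully home, the jaw is back within 2 mm of its start with its nose free, trigger and tab are at rest, and the canister lies still in its cradle, within 3.5 mm of the end stop and in line with the clamp (value of joint jaw below 0.002 m and value of joint plug above 0.011 m and value of joint trigger below 0.05 rad and value of joint tab below 0.03 rad and value of joint nose below 0.001 m and horizontal distance between canister_center and endstop below 0.0585 m and height (world z) of canister_center between 0.056 and 0.064 m and angle between the x axis of canister_center and the x axis of clamp, either way round below 0.05 rad and linear speed of canister below 0.01 m/s); the robot touches nothing.
It fails at once if the jaw's nose is pushed in more than 2.25 mm, 27 N (plug over-pressed) (value of joint nose above 0.00225 m).
It fails at once if the robot pushes on the canister or its plug (contact force between any of the fingers, the arm and canister above 1 N).
It fails at once if the robot pushes on the jaw or its bar (contact force between any of the fingers, the arm and jaw above 2 N).
It fails at once if a bystander is moved more than 20 mm (distance of any of spare_plug, wrench, vial, flask, pot, meter, tray from where it was at the start of the episode above 0.02 m).
It also fails if it takes over 67 s, if anything falls off the work surface, if the arm or the gripper's body presses on something with over 40 N, if the wrist force passes 120 N, or if a joint passes its speed limit or range.

## Robot

A 6-joint arm with a two-finger parallel gripper is mounted at the origin on the work surface. World frame = base frame: x ahead of the robot, y to its left, z up, the work surface at z = 0. Lengths are in m, angles in rad, forces in N, time in s.
With the tool pointing down it reaches from about 0.275 to 0.75 m from the base axis. Payload 10.2 kg.
Tool frame: the origin (TCP) lies midway between the tips of the shut fingers; the grasp point (between the pads) lies 19 mm behind it; x points along the fingers, y is the direction in which the jaws open and shut, and the axes are right-handed (so a half turn about x gives the same grasp; the last joint's range is limited). The gripper opens to 88 mm and grips with 3 to 60 N. Pads are 18 mm wide; open, the fingers measure 123 mm over their backs; the gripper's body (75 mm by 187 mm) begins 45 mm behind the grasp point.
Start: joints at [-1.357, 0.313, 1.498, -0, 1.331, -0.223], TCP at [0.222, -0.476, 0.239] pointing down, gripper open.
Joint ranges: [-2.94, 2.94], [-0.97, 2.17], [0.19, 2.56], [-1.23, 4.37], [0.02, 3.11], [-2.88, 2.88]. Speed limits (rad/s): [2.39, 2.39, 3.01, 3.14, 3.14, 3.14].

## Interface

Orientations are given as a rotation vector (axis times angle).
In Python, from rig import bot gives the robot as it stands.
- The arm moves only by the tool carry_out, never from a script. Its argument "plan" is a list of rows, each a list of 2 entries, a list of its own where there are three numbers: the shift along the world's x, y, z in m, then the turn, a rotation vector about the world's x, y, z in degrees. In form: [[[tx, ty, tz], [wx, wy, wz]], ...]. A call has 1 to 8 rows; each row shifts and turns the commanded pose from where the row before left it; what a row does not reach is not made up. A row lasts 1/10 s, in which the tool goes at most 50 mm and 8.59 degrees, less where a joint would pass 70% of its speed; a pose out of reach is approached as far as the arm can. A call with a gripper value outside its range is refused whole. "claw" is the finger opening in m, from 0 to 0.0881, set as the call begins (left out, the last holds). The fingers move at their own pace and stop on an object; "force" is the grip in N (left out, the last holds). Time passes only in rows, so rows that do not move let the fingers close. It gives the time, the measured TCP pose, the force and the opening at its end, in the units of the state.
- bot.get_obs(): the state, without advancing time (a new reading comes with each control period).
- bot.grab_frame(name): name is "scene" or "top" or "wrist"; returns a dict with "pixels" (420x560x3 uint8, red, green, blue), "depth" (420x560 float32, m along the optical axis (not along the pixel's ray), 0 where there is no reading), "K" (3x3 intrinsics, pixels), "origin" and "orientation" of the camera in the world. Camera axes: x right, y down, z forward; pixel columns grow to the right and rows downward; lengths in m; the calibration is good to about 2 mm. The wrist camera is an equidistant fisheye: a pixel r from the principal point sees the ray r / f radians off the axis. A picture is of the moment at which its call begins.
- bot.job_done(): hands the job in, once; it reports no verdict.
The state is a dict: "time_s": time; "qpos": joint angles; "qd": joint speeds; "joint_efforts": joint torques, N m; "tcp_pos": TCP position; "orientation": TCP orientation; "ft_force": force on the tool from outside, world axes, zero at the start; "ft_torque": the same for the moment, N m; "finger_gap": finger opening in m.
Only numpy, scipy, OpenCV 4.12 (cv2) and the standard library are available. Lean on these libraries where they do the work, as an engineer would, in place of code of your own. Each camera call takes 0.05 s, during which the arm holds its last target. There are 200 camera calls.

## Working session

There is one attempt and no reset: what is moved stays moved. The work goes in short steps, Python scripts to look and compute and a tool call to move; the robot and the scene stay as the last step left them, time stands still between calls to the robot, and variables do not carry over. Pictures are saved under pics/ and viewed, about 8 in all and at most 12, crops included, and the job is handed in when it is done.

Besides the shell and the picture viewer there is one more tool, called after ">>>" in YAML: its name, and indented under it one key for each argument. carry_out: Moves the arm, as the interface text tells. Its arguments: {"type":"object","properties":{"plan":{"type":"array","items":{"type":"array"}},"claw":{"type":"number"},"force":{"type":"number"}},"required":["plan"]}

```bash
mkdir -p pics; ls; python3 - <<'E'
from rig import bot
import cv2, numpy as np
o=bot.get_obs(); print(o)
for n in ("scene","top"):
    f=bot.grab_frame(n); np.savez(n+".npz",**f)
    cv2.imwrite(f"pics/{n}.png",f["pixels"][:,:,::-1]); print(n,f["K"].tolist(),f["origin"],f["orientation"])
E
```

```text
pics
{'time_s': 0.0, 'qpos': array([-1.35740849e+00,  3.13429664e-01,  1.49845771e+00, -3.22770929e-05,
        1.33098330e+00, -2.23363011e-01]), 'qd': array([-0.00046109,  0.00034123,  0.00025452, -0.00021978, -0.00095537,
        0.00174253]), 'joint_efforts': array([ 6.36288059e-04, -4.02213693e+01, -2.52268338e+01,  6.94856420e-02,
        3.52210959e-02, -1.11919492e-04]), 'tcp_pos': array([ 0.22201797, -0.47546475,  0.23816371]), 'orientation': array([ 1.98018451,  0.44074102, -1.98023517]), 'ft_force': array([-0.40826813,  0.07459906, -0.02711054]), 'ft_torque': array([ 0.03602549, -0.01396179,  0.01998887]), 'finger_gap': 0.08768688588706776}
scene [[480.0977703750795, 0.0, 281.2693693207594], [0.0, 480.0977703750795, 206.72479737027555], [0.0, 0.0, 1.0]] [1.01396156 0.60118524 1.26781795] [-1.06574072 -2.62164181  0.78897345]
top [[463.5604424656618, 0.0, 284.236157034889], [0.0, 463.5604424656618, 212.44479505967143], [0.0, 0.0, 1.0]] [0.2360289  0.0402825  1.47698993] [-2.15210051  2.0956936  -0.21753214]
```

View pics/top.png

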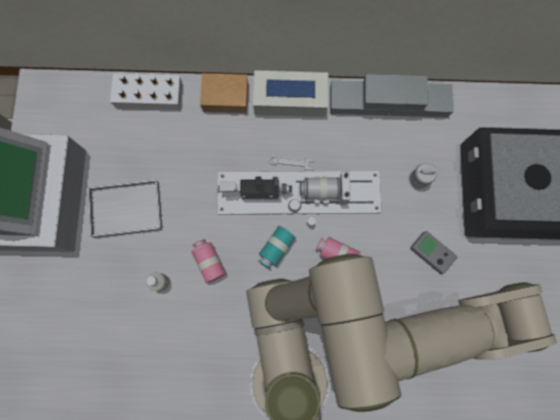

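View pics/scene.png

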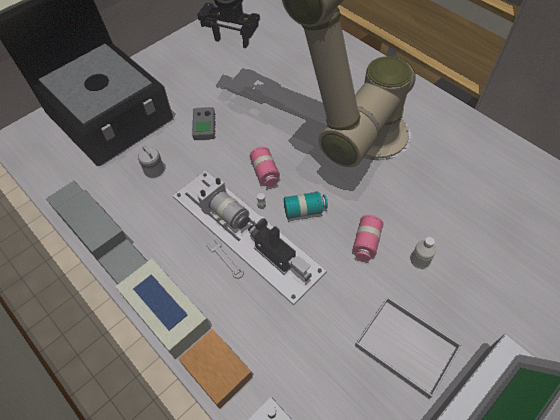

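The top view shows the clamp plate spanning pixels (217,172)–(381,213), with the tab at about (228,187), the body at (260,187), the canister at (322,188), and the stop at (347,188). The pressing direction is roughly world -y. The spare plug is at (295,205) and the vial at (311,222). In the scene view the tab is at about (300,268), the grip and trigger at (270,240), and the canister at (228,208).

```bash
cat > h.py <<'E'
import numpy as np, cv2
from scipy.spatial.transform import Rotation as R
def load(n): return dict(np.load(n+".npz"))
def ray(f,u,v):
    d=np.stack([(u-f["K"][0,2])/f["K"][0,0],(v-f["K"][1,2])/f["K"][1,1],np.ones_like(u*1.)],-1)
    return d@R.from_rotvec(f["orientation"]).as_matrix().T
def cloud(f):
    v,u=np.mgrid[:420,:560]; return f["origin"]+ray(f,u,v)*f["depth"][...,None]
def onplane(f,u,v,z):
    d=ray(f,np.array(u,float),np.array(v,float)); return f["origin"]+d*((z-f["origin"][2])/d[...,2])[...,None]
E
python3 - <<'E'
from h import *
for n in("top","scene"):
    f=load(n);P=cloud(f);print(n)
    print("bench z",np.median(P[(P[...,0]>.4)&(P[...,0]<.8)&(abs(P[...,1])<.4)][:,2]))
    reg=(P[...,0]>.5)&(P[...,0]<.72)&(P[...,1]>-.35)&(P[...,1]<.3)&(f["depth"]>0)
    m=reg&(P[...,2]>.006)&(P[...,2]<.018)
    xy=P[m][:,:2].astype(np.float32); 
    print("plate",cv2.minAreaRect(xy))
    for lo,hi in((.155,.18),(.135,.155),(.09,.108),(.108,.135),(.08,.09)):
        k=(reg&(P[...,2]>lo)&(P[...,2]<hi)).astype(np.uint8)
        c,l,s,ce=cv2.connectedComponentsWithStats(k,connectivity=8)
        for i in range(1,c):
            if s[i,4]>=4: q=P[l==i]; print((lo,hi),s[i],q.mean(0).round(4),q.min(0).round(3),q.max(0).round(3))
    y0=slice(150,235) if n=="top" else slice(160,310); x0=slice(205,395) if n=="top" else slice(165,345)
    c=cv2.resize(f["pixels"][y0,x0,::-1],None,fx=4,fy=4,interpolation=cv2.INTER_CUBIC); cv2.imwrite(f"pics/{n}_c.png",c)
E
```

```text
top
bench z 0.0019062679631379753
plate ((0.6097977757453918, -0.024203181266784668), (0.21866309642791748, 0.645230233669281), 0.03212481364607811)
(0.155, 0.18) [255 176   7  10  65] [0.5878 0.1089 0.1637] [0.574 0.1   0.156] [0.601 0.119 0.172]
(0.135, 0.155) [273 176   6  12  65] [0.5887 0.0583 0.1468] [0.574 0.05  0.136] [0.607 0.066 0.155]
(0.135, 0.155) [255 184   7   4  12] [0.576  0.1087 0.1436] [0.574 0.101 0.135] [0.58  0.118 0.152]
(0.09, 0.108) [342 172   9  28 190] [ 0.5958 -0.1566  0.0971] [ 0.553 -0.171  0.09 ] [ 0.642 -0.145  0.108]
(0.09, 0.108) [240 179  39  16 322] [0.586  0.1166 0.0936] [0.563 0.05  0.09 ] [0.613 0.168 0.107]
(0.09, 0.108) [305 179  36  15 312] [ 0.5954 -0.0848  0.0938] [ 0.572 -0.14   0.09 ] [ 0.618 -0.032  0.101]
(0.09, 0.108) [220 181  16  10 154] [0.5858 0.2057 0.0995] [0.57  0.182 0.094] [0.601 0.229 0.106]
(0.108, 0.135) [344 172   5   5  16] [ 0.6292 -0.1561  0.1123] [ 0.623 -0.162  0.109] [ 0.637 -0.149  0.119]
(0.108, 0.135) [256 181   7   9  21] [0.5794 0.105  0.1214] [0.574 0.098 0.109] [0.596 0.117 0.134]
(0.108, 0.135) [272 182   1  
[... 2972 characters left out ...]
8, 0.135) [269 237  11   9  50] [0.5936 0.1171 0.1207] [0.577 0.104 0.109] [0.602 0.123 0.135]
(0.08, 0.09) [199 184  35  35 190] [ 0.6122 -0.1045  0.0855] [ 0.554 -0.158  0.08 ] [ 0.642 -0.04   0.09 ]
(0.08, 0.09) [221 190  27  32 139] [ 0.5835 -0.0577  0.0856] [ 0.565 -0.134  0.08 ] [ 0.623 -0.014  0.09 ]
(0.08, 0.09) [254 235   5   5  12] [0.6098 0.0596 0.0876] [0.601 0.053 0.082] [0.614 0.064 0.09 ]
(0.08, 0.09) [257 239  22  20  55] [0.611  0.1111 0.0865] [0.603 0.068 0.08 ] [0.614 0.15  0.09 ]
(0.08, 0.09) [281 253  15  11  45] [0.5911 0.1691 0.0856] [0.566 0.158 0.08 ] [0.611 0.176 0.09 ]
(0.08, 0.09) [291 262   2   4   4] [0.5955 0.1866 0.0847] [0.595 0.185 0.082] [0.596 0.19  0.09 ]
```

View pics/top_c.png

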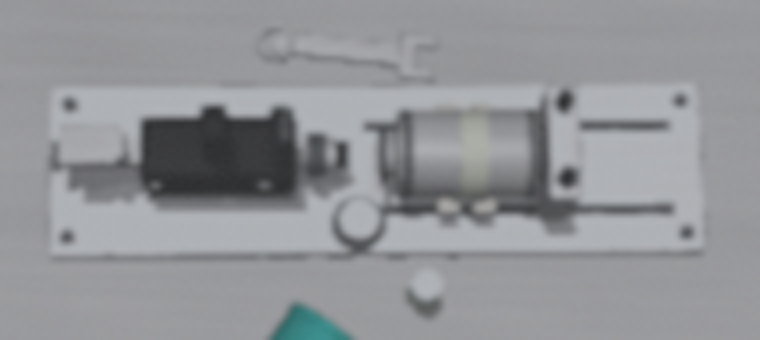

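View pics/scene_c.png

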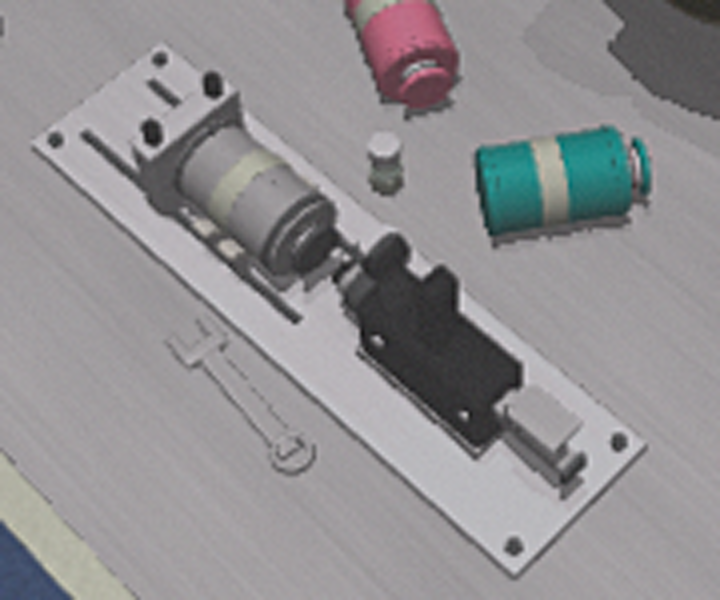

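Crop views: in the top crop the tab is at (92,145), the grip top at (213,130), the trigger at (285,120), the spare plug at (358,220) and the canister at (470,155). The scene crop confirms the same order along the clamp. Next I'll fix the axis and the required turn.

```bash
python3 - <<'E'
from h import *
from rig import bot
f=load("top")
# plate corners: crop px/4+offset
c=np.array([[50,88],[697,85],[703,252],[51,256]])/4+[205,150]
q=onplane(f,c[:,0],c[:,1],.012); print(q.round(4))
print("long edges",(q[1]-q[0])[:2],(q[2]-q[3])[:2],"mid",q.mean(0))
# screws (4 holes)
c=np.array([[69,104],[680,100],[686,232],[67,237]])/4+[205,150]
q=onplane(f,c[:,0],c[:,1],.012);d=(q[1]+q[2]-q[0]-q[3])[:2];d/=np.linalg.norm(d);print("dir",d,"mid",q.mean(0))
o=bot.get_obs();M=R.from_rotvec(o["orientation"]).as_matrix();print(M.round(3))
for s in(1,-1):
    ty=s*np.array([-d[1],d[0],0]);tx=np.array([0,0,-1.]);T=np.stack([tx,ty,np.cross(tx,ty)],1)
    print(s,np.degrees(R.from_matrix(T@M.T).as_rotvec()))
E
```

```text
[[ 0.6527  0.2506  0.012 ]
 [ 0.6706 -0.2798  0.012 ]
 [ 0.5308 -0.2826  0.012 ]
 [ 0.513   0.2424  0.012 ]]
long edges [ 0.01793459 -0.53034161] [ 0.01787299 -0.52498889] mid [ 0.59177359 -0.0173647   0.012     ]
dir [ 0.03590353 -0.99935526] mid [ 0.59321561 -0.01749564  0.012     ]
[[-0.     0.423 -0.906]
 [ 0.001 -0.906 -0.423]
 [-1.    -0.001 -0.   ]]
1 [-4.39800385e-02 -4.61960811e-02  6.70319911e+01]
-1 [-5.15614091e-02  4.90879898e-02 -1.12967990e+02]
```

>>> carry_out:
  plan:
    - [[0.023,0.0316,0],[0,0,4.2]]
    - [[0.023,0.0316,0],[0,0,4.2]]
    - [[0.023,0.0316,0],[0,0,4.2]]
    - [[0.023,0.0316,0],[0,0,4.2]]
    - [[0.023,0.0316,0],[0,0,4.2]]
    - [[0.023,0.0316,0],[0,0,4.2]]
    - [[0.023,0.0316,0],[0,0,4.2]]
    - [[0.023,0.0316,0],[0,0,4.2]]
  claw: 0
  force: 30

```text
time_s: 0.9
tcp_pos: [0.4067, -0.2214, 0.2386]
orientation: [1.598, 0.901, -1.598]
ft_force: [0.7, -0.3, -1.0]
finger_gap: 0.0259
```

>>> carry_out:
  plan:
    - [[0.023,0.0316,0],[0,0,4.2]]
    - [[0.023,0.0316,0],[0,0,4.2]]
    - [[0.023,0.0316,0],[0,0,4.2]]
    - [[0.023,0.0316,0],[0,0,4.2]]
    - [[0.023,0.0316,0],[0,0,4.2]]
    - [[0.023,0.0316,0],[0,0,4.2]]
    - [[0.023,0.0316,0],[0,0,4.2]]
    - [[0.023,0.0316,0],[0,0,4.2]]

```text
time_s: 1.7
tcp_pos: [0.5907, 0.0314, 0.2384]
orientation: [1.178, 1.229, -1.179]
ft_force: [0.5, -1.0, -0.1]
finger_gap: 0.0004
```

```bash
python3 - <<'E'
from rig import bot
from h import *
f=bot.grab_frame("wrist"); np.savez("wrist.npz",**f); cv2.imwrite("pics/w1.png",f["pixels"][:,:,::-1])
o=bot.get_obs(); print(o["time_s"],o["tcp_pos"],o["ft_force"],o["finger_gap"],R.from_rotvec(o["orientation"]).as_matrix().round(3).tolist())
print(f["K"].tolist(),f["origin"],R.from_rotvec(f["orientation"]).as_matrix().round(3).tolist())
E
```

```text
1.75 [0.59254872 0.03544766 0.23790009] [ 0.03454     4.22764745 -0.59043729] 0.0006287178484236458 [[0.0, 0.999, 0.049], [0.002, 0.049, -0.999], [-1.0, 0.0, -0.002]]
[[325.19226210127806, 0.0, 274.63287904027976], [0.0, 325.19226210127806, 207.76182527011522], [0.0, 0.0, 1.0]] [0.5875765  0.09553827 0.38356743] [[0.999, 0.041, 0.011], [0.043, -0.966, -0.255], [-0.0, 0.255, -0.967]]
```

View pics/w1.png

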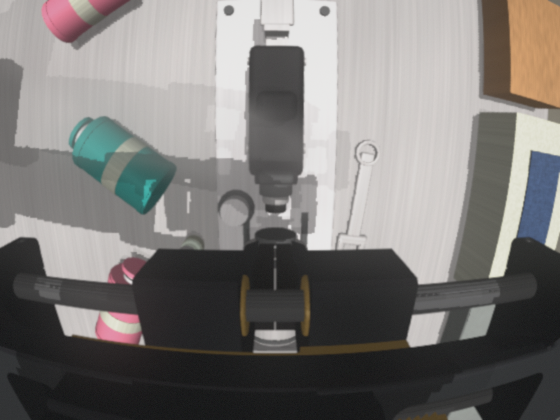

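The wrist view shows the plate, body and grip post centred on column 276, with the trigger at about (275,170) and the spare plug at (235,208). The arm is lined up with the clamp axis. I'll descend in front of the trigger.

>>> carry_out:
  plan:
    - [[-0.001,-0.003,0],[0,0,-0.7]]
    - [[0,-0.003,-0.02],[0,0,0]]
    - [[0,0,-0.03],[0,0,0]]
    - [[0,0,-0.03],[0,0,0]]
    - [[0,0,-0.025],[0,0,0]]
    - [[0,0,-0.009],[0,0,0]]
    - [[0,0,0],[0,0,0]]
    - [[0,0,0],[0,0,0]]

```text
time_s: 2.55
tcp_pos: [0.5895, 0.0234, 0.126]
orientation: [1.191, 1.22, -1.189]
ft_force: [0.0, 0.3, 0.7]
finger_gap: 0.0004
```

>>> carry_out:
  plan:
    - [[0,0.003,0],[0,0,0]]
    - [[0,0.003,0],[0,0,0]]
    - [[0,0,0],[0,0,0]]

```text
time_s: 2.85
tcp_pos: [0.5893, 0.0303, 0.1253]
orientation: [1.19, 1.221, -1.189]
ft_force: [-0.0, -0.2, 0.7]
finger_gap: 0.0006
```

>>> carry_out:
  plan:
    - [[0,0.003,0],[0,0,0]]
    - [[0,0.003,0],[0,0,0]]
    - [[0,0,0],[0,0,0]]
    - [[0,0,0],[0,0,0]]

```text
time_s: 3.25
tcp_pos: [0.5891, 0.036, 0.1247]
orientation: [1.189, 1.222, -1.189]
ft_force: [-0.2, -1.0, -0.6]
finger_gap: 0.0002
```

>>> carry_out:
  plan:
    - [[0,0.002,0],[0,0,0]]
    - [[0,0.002,0],[0,0,0]]
    - [[0,0,0],[0,0,0]]
    - [[0,0,0],[0,0,0]]

```text
time_s: 3.65
tcp_pos: [0.5891, 0.0399, 0.1247]
orientation: [1.189, 1.222, -1.19]
ft_force: [-0.3, 0.3, 0.1]
finger_gap: 0.0003
```

>>> carry_out:
  plan:
    - [[0,0.002,0],[0,0,0]]
    - [[0,0,0],[0,0,0]]
    - [[0,0,0],[0,0,0]]

```text
time_s: 3.95
tcp_pos: [0.5891, 0.0417, 0.1247]
orientation: [1.189, 1.222, -1.19]
ft_force: [-0.6, -2.1, 0.7]
finger_gap: 0.0004
```

>>> carry_out:
  plan:
    - [[0,0.001,0],[0,0,0]]
    - [[0,0,0],[0,0,0]]
    - [[0,0,0],[0,0,0]]

```text
time_s: 4.25
tcp_pos: [0.589, 0.0429, 0.1247]
orientation: [1.189, 1.222, -1.19]
ft_force: [-0.2, -2.2, -0.3]
finger_gap: 0.0006
```

>>> carry_out:
  plan:
    - [[0,0.002,0],[0,0,0]]
    - [[0,0,0],[0,0,0]]
    - [[0,0,0],[0,0,0]]

```text
time_s: 4.55
tcp_pos: [0.589, 0.0449, 0.1247]
orientation: [1.189, 1.222, -1.19]
ft_force: [-1.6, -2.8, 0.1]
finger_gap: 0.0006
```

>>> carry_out:
  plan:
    - [[0,0.002,0],[0,0,0]]
    - [[0,0.002,0],[0,0,0]]
    - [[0,0.002,0],[0,0,0]]
    - [[0,0,0],[0,0,0]]
    - [[0,0,0],[0,0,0]]

```text
time_s: 5.05
tcp_pos: [0.5889, 0.0506, 0.1246]
orientation: [1.189, 1.222, -1.19]
ft_force: [-3.1, -5.7, -1.1]
finger_gap: 0.0002
```

The side force comes from pushing along world +y rather than along the clamp axis. I'll follow (-0.036, 1) and feel for the end of the travel on this free first squeeze.

>>> carry_out:
  plan:
    - [[-0.0007,0.003,0],[0,0,0]]
    - [[-0.0002,0.003,0],[0,0,0]]
    - [[-0.0001,0.003,0],[0,0,0]]
    - [[-0.0001,0.003,0],[0,0,0]]
    - [[-0.0001,0.003,0],[0,0,0]]
    - [[0,0,0],[0,0,0]]
    - [[0,0,0],[0,0,0]]

```text
time_s: 5.75
tcp_pos: [0.5882, 0.0654, 0.1249]
orientation: [1.189, 1.22, -1.189]
ft_force: [-0.4, -6.4, 0.3]
finger_gap: 0.0005
```

>>> carry_out:
  plan:
    - [[0,0.002,0],[0,0,0]]
    - [[0,0,0],[0,0,0]]
    - [[0,0,0],[0,0,0]]

```text
time_s: 6.05
tcp_pos: [0.5882, 0.0671, 0.1249]
orientation: [1.189, 1.22, -1.19]
ft_force: [0.3, -7.8, -0.8]
finger_gap: 0.0005
```

>>> carry_out:
  plan:
    - [[0,0.001,0],[0,0,0]]
    - [[0,0,0],[0,0,0]]
    - [[0,0,0],[0,0,0]]

```text
time_s: 6.35
tcp_pos: [0.5882, 0.068, 0.1248]
orientation: [1.189, 1.22, -1.19]
ft_force: [-0.7, -9.0, -0.8]
finger_gap: 0.0003
```

>>> carry_out:
  plan:
    - [[0,0.001,0],[0,0,0]]
    - [[0,0,0],[0,0,0]]
    - [[0,0,0],[0,0,0]]

```text
time_s: 6.65
tcp_pos: [0.5882, 0.0684, 0.1248]
orientation: [1.188, 1.219, -1.191]
ft_force: [-0.2, -11.1, 0.0]
finger_gap: 0.0007
```

>>> carry_out:
  plan:
    - [[0,0.001,0],[0,0,0]]
    - [[0,0,0],[0,0,0]]
    - [[0,0,0],[0,0,0]]

```text
time_s: 6.95
tcp_pos: [0.5882, 0.0685, 0.1248]
orientation: [1.187, 1.218, -1.192]
ft_force: [-1.7, -16.3, -0.0]
finger_gap: 0.0003
```

The stop is at TCP y≈0.0685, where force rises with no motion, so contact at rest is about 0.041. Now I'll release and squeeze again.

>>> carry_out:
  plan:
    - [[0.0002,-0.006,0],[0,0,0]]
    - [[0.0003,-0.008,0],[0,0,0]]
    - [[0.0003,-0.008,0],[0,0,0]]
    - [[0.0003,-0.0085,0],[0,0,0]]
    - [[0,0,0],[0,0,0]]
    - [[0,0,0],[0,0,0]]

```text
time_s: 7.55
tcp_pos: [0.5891, 0.0403, 0.1248]
orientation: [1.19, 1.221, -1.19]
ft_force: [0.8, -1.5, -0.1]
finger_gap: 0.0001
```

>>> carry_out:
  plan:
    - [[-0.0002,0.005,0],[0,0,0]]
    - [[-0.0002,0.005,0],[0,0,0]]
    - [[-0.0001,0.004,0],[0,0,0]]
    - [[-0.0001,0.003,0],[0,0,0]]
    - [[-0.0001,0.003,0],[0,0,0]]
    - [[0,0,0],[0,0,0]]
    - [[0,0,0],[0,0,0]]

```text
time_s: 8.25
tcp_pos: [0.5884, 0.0604, 0.1248]
orientation: [1.188, 1.221, -1.19]
ft_force: [-0.6, -5.2, -0.1]
finger_gap: 0.0005
```

>>> carry_out:
  plan:
    - [[-0.0001,0.003,0],[0,0,0]]
    - [[-0.0001,0.003,0],[0,0,0]]
    - [[-0.0001,0.002,0],[0,0,0]]
    - [[0,0.002,0],[0,0,0]]
    - [[0,0,0],[0,0,0]]
    - [[0,0,0],[0,0,0]]

```text
time_s: 8.85
tcp_pos: [0.5881, 0.0684, 0.1248]
orientation: [1.186, 1.218, -1.192]
ft_force: [-0.4, -16.4, -0.4]
finger_gap: 0.0004
```

>>> carry_out:
  plan:
    - [[0.0002,-0.006,0],[0,0,0]]
    - [[0.0003,-0.008,0],[0,0,0]]
    - [[0.0003,-0.008,0],[0,0,0]]
    - [[0.0003,-0.0085,0],[0,0,0]]
    - [[0,0,0],[0,0,0]]
    - [[0,0,0],[0,0,0]]

```text
time_s: 9.45
tcp_pos: [0.589, 0.0401, 0.1247]
orientation: [1.19, 1.222, -1.19]
ft_force: [-0.1, 0.3, 0.3]
finger_gap: 0.0005
```

```bash
python3 - <<'E'
from rig import bot
from h import *
f=bot.grab_frame("scene")
c=cv2.resize(f["pixels"][160:310,165:345,::-1],None,fx=4,fy=4,interpolation=cv2.INTER_CUBIC); cv2.imwrite("pics/s2.png",c)
E
```

```text
(no output)
```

View pics/s2.png

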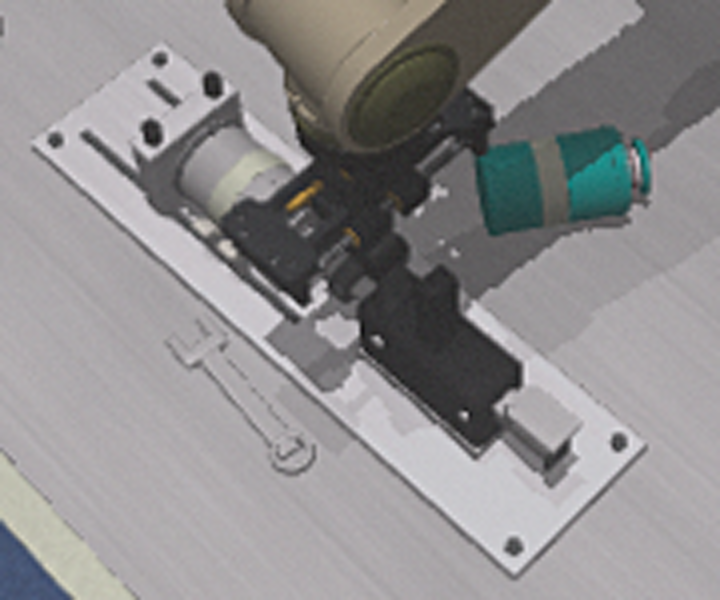

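The bar's rear end under the tab, at about (550,470), has moved forward, so the ratchet is holding. Third squeeze, with force readings on the way.

>>> carry_out:
  plan:
    - [[-0.0002,0.005,0],[0,0,0]]
    - [[-0.0002,0.005,0],[0,0,0]]
    - [[-0.0001,0.003,0],[0,0,0]]
    - [[-0.0001,0.003,0],[0,0,0]]
    - [[0,0,0],[0,0,0]]

```text
time_s: 10.0
tcp_pos: [0.5885, 0.0557, 0.1248]
orientation: [1.188, 1.221, -1.19]
ft_force: [-0.3, -7.9, -0.3]
finger_gap: 0.0004
```

>>> carry_out:
  plan:
    - [[-0.0001,0.002,0],[0,0,0]]
    - [[-0.0001,0.002,0],[0,0,0]]
    - [[0,0,0],[0,0,0]]

```text
time_s: 10.3
tcp_pos: [0.5883, 0.0598, 0.1248]
orientation: [1.188, 1.221, -1.19]
ft_force: [0.4, -5.6, 0.1]
finger_gap: 0.0006
```

>>> carry_out:
  plan:
    - [[-0.0001,0.002,0],[0,0,0]]
    - [[-0.0001,0.002,0],[0,0,0]]
    - [[0,0,0],[0,0,0]]

```text
time_s: 10.6
tcp_pos: [0.5882, 0.0637, 0.1248]
orientation: [1.188, 1.221, -1.19]
ft_force: [-0.2, -6.4, -0.9]
finger_gap: 0.0007
```

>>> carry_out:
  plan:
    - [[-0.0001,0.002,0],[0,0,0]]
    - [[0,0.002,0],[0,0,0]]
    - [[0,0.002,0],[0,0,0]]
    - [[0,0,0],[0,0,0]]
    - [[0,0,0],[0,0,0]]

```text
time_s: 11.1
tcp_pos: [0.5881, 0.0684, 0.1248]
orientation: [1.187, 1.219, -1.191]
ft_force: [-1.3, -13.5, 0.2]
finger_gap: 0.0005
```

>>> carry_out:
  plan:
    - [[0.0002,-0.006,0],[0,0,0]]
    - [[0.0003,-0.008,0],[0,0,0]]
    - [[0.0003,-0.008,0],[0,0,0]]
    - [[0.0003,-0.0078,0],[0,0,0]]
    - [[0,0,0],[0,0,0]]
    - [[0,0,0],[0,0,0]]

```text
time_s: 11.7
tcp_pos: [0.5891, 0.0402, 0.1247]
orientation: [1.19, 1.222, -1.19]
ft_force: [1.0, -2.1, 0.1]
finger_gap: 0.0004
```

>>> carry_out:
  plan:
    - [[-0.0002,0.005,0],[0,0,0]]
    - [[-0.0002,0.004,0],[0,0,0]]
    - [[-0.0001,0.002,0],[0,0,0]]
    - [[-0.0001,0.002,0],[0,0,0]]
    - [[0,0,0],[0,0,0]]

```text
time_s: 12.2
tcp_pos: [0.5886, 0.0527, 0.1248]
orientation: [1.188, 1.22, -1.19]
ft_force: [-0.0, -7.7, -0.1]
finger_gap: 0.0004
```

>>> carry_out:
  plan:
    - [[-0.0001,0.002,0],[0,0,0]]
    - [[0,0.001,0],[0,0,0]]
    - [[0,0,0],[0,0,0]]

```text
time_s: 12.5
tcp_pos: [0.5885, 0.0552, 0.1248]
orientation: [1.188, 1.22, -1.19]
ft_force: [-0.6, -10.3, -0.1]
finger_gap: 0.0005
```

>>> carry_out:
  plan:
    - [[-0.0001,0.002,0],[0,0,0]]
    - [[-0.0001,0.001,0],[0,0,0]]
    - [[0,0,0],[0,0,0]]

```text
time_s: 12.8
tcp_pos: [0.5884, 0.0579, 0.1248]
orientation: [1.188, 1.219, -1.19]
ft_force: [1.3, -12.0, -0.6]
finger_gap: 0.0001
```

>>> carry_out:
  plan:
    - [[-0.0001,0.002,0],[0,0,0]]
    - [[-0.0001,0.001,0],[0,0,0]]
    - [[0,0,0],[0,0,0]]

```text
time_s: 13.1
tcp_pos: [0.5883, 0.0613, 0.1248]
orientation: [1.188, 1.22, -1.19]
ft_force: [1.6, -9.5, 0.2]
finger_gap: 0.0001
```

>>> carry_out:
  plan:
    - [[-0.0001,0.002,0],[0,0,0]]
    - [[0,0.001,0],[0,0,0]]
    - [[0,0,0],[0,0,0]]

```text
time_s: 13.4
tcp_pos: [0.5882, 0.0638, 0.1249]
orientation: [1.188, 1.219, -1.19]
ft_force: [0.3, -12.6, -1.1]
finger_gap: 0.0005
```

The force is 9.5–12.6 N, so something is sliding. I'll go on carefully.

>>> carry_out:
  plan:
    - [[-0.0001,0.002,0],[0,0,0]]
    - [[0,0,0],[0,0,0]]
    - [[0,0,0],[0,0,0]]

```text
time_s: 13.7
tcp_pos: [0.5881, 0.0657, 0.1249]
orientation: [1.188, 1.219, -1.19]
ft_force: [1.7, -11.9, -0.0]
finger_gap: 0.0006
```

>>> carry_out:
  plan:
    - [[0,0.002,0],[0,0,0]]
    - [[0,0,0],[0,0,0]]
    - [[0,0,0],[0,0,0]]

```text
time_s: 14.0
tcp_pos: [0.5881, 0.0677, 0.1248]
orientation: [1.187, 1.219, -1.191]
ft_force: [0.5, -12.6, 0.5]
finger_gap: 0.0004
```

>>> carry_out:
  plan:
    - [[0,0.001,0],[0,0,0]]
    - [[0,0,0],[0,0,0]]

```text
time_s: 14.2
tcp_pos: [0.5881, 0.0684, 0.1248]
orientation: [1.187, 1.219, -1.191]
ft_force: [-1.4, -13.4, -0.2]
finger_gap: 0.0005
```

>>> carry_out:
  plan:
    - [[0.0002,-0.006,0],[0,0,0]]
    - [[0.0003,-0.008,0],[0,0,0]]
    - [[0.0003,-0.008,0],[0,0,0]]
    - [[0.0003,-0.0078,0],[0,0,0]]
    - [[0,0,0],[0,0,0]]
    - [[0,0,0],[0,0,0]]

```text
time_s: 14.8
tcp_pos: [0.5888, 0.0403, 0.1247]
orientation: [1.19, 1.222, -1.19]
ft_force: [1.0, -2.0, -1.0]
finger_gap: 0.0004
```

>>> carry_out:
  plan:
    - [[-0.0002,0.005,0],[0,0,0]]
    - [[-0.0002,0.003,0],[0,0,0]]
    - [[-0.0001,0.002,0],[0,0,0]]
    - [[0,0,0],[0,0,0]]

```text
time_s: 15.2
tcp_pos: [0.5885, 0.0502, 0.1248]
orientation: [1.188, 1.221, -1.189]
ft_force: [0.5, -5.9, 0.6]
finger_gap: 0.0001
```

>>> carry_out:
  plan:
    - [[-0.0001,0.001,0],[0,0,0]]
    - [[0,0.001,0],[0,0,0]]
    - [[0,0,0],[0,0,0]]
    - [[0,0,0],[0,0,0]]

```text
time_s: 15.6
tcp_pos: [0.5885, 0.0516, 0.1249]
orientation: [1.188, 1.22, -1.19]
ft_force: [0.8, -7.9, -0.2]
finger_gap: 0.0
```

>>> carry_out:
  plan:
    - [[-0.0001,0.001,0],[0,0,0]]
    - [[0,0.001,0],[0,0,0]]
    - [[0,0,0],[0,0,0]]
    - [[0,0,0],[0,0,0]]

```text
time_s: 16.0
tcp_pos: [0.5884, 0.0531, 0.1249]
orientation: [1.188, 1.22, -1.19]
ft_force: [-0.1, -10.2, 0.9]
finger_gap: 0.0002
```

>>> carry_out:
  plan:
    - [[-0.0001,0.001,0],[0,0,0]]
    - [[0,0.001,0],[0,0,0]]
    - [[0,0,0],[0,0,0]]
    - [[0,0,0],[0,0,0]]

```text
time_s: 16.4
tcp_pos: [0.5883, 0.0547, 0.1249]
orientation: [1.187, 1.219, -1.191]
ft_force: [-0.2, -12.9, 0.1]
finger_gap: 0.0007
```

>>> carry_out:
  plan:
    - [[-0.0001,0.001,0],[0,0,0]]
    - [[0,0.001,0],[0,0,0]]
    - [[0,0,0],[0,0,0]]
    - [[0,0,0],[0,0,0]]

```text
time_s: 16.8
tcp_pos: [0.5883, 0.0567, 0.1249]
orientation: [1.187, 1.219, -1.191]
ft_force: [0.2, -13.3, 0.2]
finger_gap: 0.0006
```

>>> carry_out:
  plan:
    - [[-0.0001,0.001,0],[0,0,0]]
    - [[0,0.001,0],[0,0,0]]
    - [[0,0,0],[0,0,0]]
    - [[0,0,0],[0,0,0]]

```text
time_s: 17.2
tcp_pos: [0.5882, 0.0586, 0.1248]
orientation: [1.187, 1.219, -1.191]
ft_force: [1.5, -13.5, -0.8]
finger_gap: 0.0006
```

>>> carry_out:
  plan:
    - [[-0.0001,0.001,0],[0,0,0]]
    - [[0,0.001,0],[0,0,0]]
    - [[0,0,0],[0,0,0]]
    - [[0,0,0],[0,0,0]]

```text
time_s: 17.6
tcp_pos: [0.5881, 0.0605, 0.1248]
orientation: [1.187, 1.219, -1.191]
ft_force: [-0.4, -14.4, 0.1]
finger_gap: 0.0002
```

>>> carry_out:
  plan:
    - [[-0.0001,0.001,0],[0,0,0]]
    - [[0,0.0005,0],[0,0,0]]
    - [[0,0,0],[0,0,0]]
    - [[0,0,0],[0,0,0]]

```text
time_s: 18.0
tcp_pos: [0.588, 0.0624, 0.1248]
orientation: [1.188, 1.219, -1.19]
ft_force: [0.9, -11.0, 0.2]
finger_gap: 0.0007
```

>>> carry_out:
  plan:
    - [[-0.0001,0.001,0],[0,0,0]]
    - [[0,0.0005,0],[0,0,0]]
    - [[0,0,0],[0,0,0]]
    - [[0,0,0],[0,0,0]]

```text
time_s: 18.4
tcp_pos: [0.588, 0.0636, 0.1249]
orientation: [1.188, 1.219, -1.191]
ft_force: [1.0, -12.8, -0.4]
finger_gap: 0.0006
```

>>> carry_out:
  plan:
    - [[-0.0001,0.001,0],[0,0,0]]
    - [[0,0.0005,0],[0,0,0]]
    - [[0,0,0],[0,0,0]]
    - [[0,0,0],[0,0,0]]

```text
time_s: 18.8
tcp_pos: [0.588, 0.0648, 0.1249]
orientation: [1.187, 1.218, -1.191]
ft_force: [0.9, -15.2, -0.0]
finger_gap: 0.0005
```

>>> carry_out:
  plan:
    - [[0,0.0005,0],[0,0,0]]
    - [[0,0,0],[0,0,0]]
    - [[0,0,0],[0,0,0]]

```text
time_s: 19.1
tcp_pos: [0.5879, 0.0652, 0.1249]
orientation: [1.187, 1.218, -1.191]
ft_force: [1.6, -15.2, -0.7]
finger_gap: 0.0008
```

>>> carry_out:
  plan:
    - [[0,0.0005,0],[0,0,0]]
    - [[0,0,0],[0,0,0]]
    - [[0,0,0],[0,0,0]]

```text
time_s: 19.4
tcp_pos: [0.5879, 0.0656, 0.1249]
orientation: [1.187, 1.218, -1.191]
ft_force: [0.9, -16.1, -0.3]
finger_gap: 0.0006
```

>>> carry_out:
  plan:
    - [[0,0.0005,0],[0,0,0]]
    - [[0,0,0],[0,0,0]]

```text
time_s: 19.6
tcp_pos: [0.5879, 0.066, 0.1248]
orientation: [1.187, 1.218, -1.191]
ft_force: [1.1, -17.0, -0.3]
finger_gap: 0.0007
```

>>> carry_out:
  plan:
    - [[0,0,0],[0,0,0]]

```text
time_s: 19.7
tcp_pos: [0.5879, 0.066, 0.1248]
orientation: [1.187, 1.218, -1.191]
ft_force: [1.1, -16.3, -0.0]
finger_gap: 0.0006
```

>>> carry_out:
  plan:
    - [[0,0,0],[0,0,0]]

```text
time_s: 19.8
tcp_pos: [0.5879, 0.0659, 0.1249]
orientation: [1.187, 1.218, -1.191]
ft_force: [1.1, -16.4, 0.4]
finger_gap: 0.0004
```

>>> carry_out:
  plan:
    - [[0,0,0],[0,0,0]]

```text
time_s: 19.9
tcp_pos: [0.5879, 0.0659, 0.1249]
orientation: [1.187, 1.218, -1.191]
ft_force: [1.0, -15.9, -1.2]
finger_gap: 0.0005
```

>>> carry_out:
  plan:
    - [[0,0.0008,0],[0,0,0]]
    - [[0,0,0],[0,0,0]]

```text
time_s: 20.1
tcp_pos: [0.5879, 0.0666, 0.1248]
orientation: [1.186, 1.218, -1.191]
ft_force: [1.6, -17.3, -0.4]
finger_gap: 0.0007
```

>>> carry_out:
  plan:
    - [[0,0,0],[0,0,0]]

```text
time_s: 20.2
tcp_pos: [0.5879, 0.0666, 0.1249]
orientation: [1.187, 1.217, -1.191]
ft_force: [-0.1, -17.1, -1.4]
finger_gap: 0.0004
```

>>> carry_out:
  plan:
    - [[0,0,0],[0,0,0]]

```text
time_s: 20.3
tcp_pos: [0.5879, 0.0666, 0.1248]
orientation: [1.186, 1.218, -1.192]
ft_force: [0.1, -16.6, -0.8]
finger_gap: 0.0003
```

>>> carry_out:
  plan:
    - [[0,0,0],[0,0,0]]

```text
time_s: 20.4
tcp_pos: [0.5879, 0.0666, 0.1249]
orientation: [1.187, 1.218, -1.192]
ft_force: [0.2, -17.5, -1.9]
finger_gap: 0.0006
```

>>> carry_out:
  plan:
    - [[0,0.0007,0],[0,0,0]]
    - [[0,0,0],[0,0,0]]

```text
time_s: 20.6
tcp_pos: [0.5879, 0.0672, 0.1248]
orientation: [1.186, 1.217, -1.192]
ft_force: [0.8, -18.1, -1.2]
finger_gap: 0.0004
```

>>> carry_out:
  plan:
    - [[0,0,0],[0,0,0]]

```text
time_s: 20.7
tcp_pos: [0.5879, 0.0672, 0.1248]
orientation: [1.186, 1.217, -1.192]
ft_force: [0.7, -19.5, 0.1]
finger_gap: 0.0002
```

>>> carry_out:
  plan:
    - [[0,0,0],[0,0,0]]

```text
time_s: 20.8
tcp_pos: [0.5879, 0.0671, 0.1249]
orientation: [1.186, 1.217, -1.192]
ft_force: [0.3, -18.4, -1.0]
finger_gap: 0.0004
```

```bash
python3 - <<'E'
from rig import bot
from h import *
f=bot.grab_frame("wrist"); g=bot.grab_frame("scene")
a=cv2.resize(f["pixels"][190:400,180:380,::-1],None,fx=1.9,fy=1.9,interpolation=cv2.INTER_CUBIC)
b=cv2.resize(g["pixels"][165:275,185:285,::-1],(363,399),interpolation=cv2.INTER_CUBIC)
cv2.imwrite("pics/press.png",np.hstack([a,b])); print(bot.get_obs()["ft_force"])
E
```

```text
[  1.26043379 -17.76219917   0.09465801]
```

View pics/press.png

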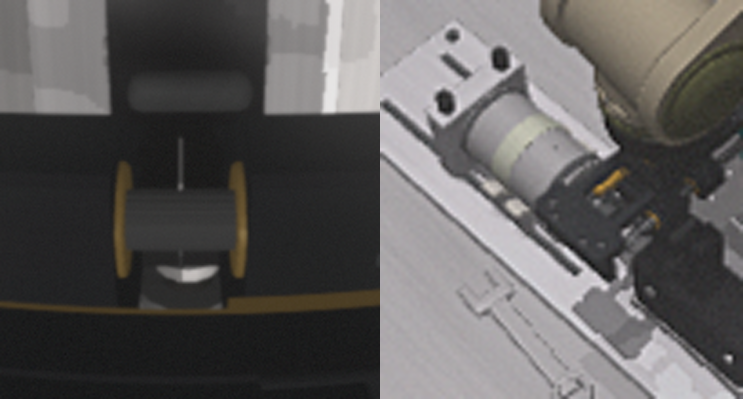

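At the end 18.1–19.5 N at y=0.0672, climbing about 2 N/mm and clear of the stop at 0.0685. The picture shows the canister against the stop block, with the arm covering the plug. The press is firm, so I'll let go slowly, rise and look.

>>> carry_out:
  plan:
    - [[0.0002,-0.006,0],[0,0,0]]
    - [[0.0003,-0.008,0],[0,0,0]]
    - [[0.0003,-0.008,0],[0,0,0]]
    - [[0.0003,-0.01,0],[0,0,0]]
    - [[0,-0.004,0],[0,0,0]]
    - [[0,0,0.03],[0,0,0]]
    - [[0,0,0.04],[0,0,0]]
    - [[0,0,0.03],[0,0,0]]

```text
time_s: 21.7
tcp_pos: [0.5886, 0.0342, 0.2269]
orientation: [1.19, 1.221, -1.188]
ft_force: [0.9, 0.0, -0.3]
finger_gap: -0.0
```

>>> carry_out:
  plan:
    - [[0,0.03,0],[0,0,0]]
    - [[0,0.04,0],[0,0,0]]
    - [[0,0.04,0],[0,0,0]]
    - [[-0.001,0.04,0],[0,0,0]]
    - [[-0.001,0.025,0],[0,0,0]]
    - [[0,0,0],[0,0,0]]
    - [[0,0,0],[0,0,0]]

```text
time_s: 22.4
tcp_pos: [0.5864, 0.2089, 0.2245]
orientation: [1.189, 1.222, -1.189]
ft_force: [0.1, -1.0, 0.1]
finger_gap: 0.0003
```

```bash
python3 - <<'E'
from rig import bot
from h import *
g=bot.grab_frame("scene"); f=bot.grab_frame("top")
a=cv2.resize(g["pixels"][165:265,185:285,::-1],(400,400),interpolation=cv2.INTER_CUBIC)
b=cv2.resize(f["pixels"][165:225,270:360,::-1],(390,260),interpolation=cv2.INTER_CUBIC)
b=np.vstack([b,np.zeros((140,390,3),np.uint8)])
cv2.imwrite("pics/chk.png",np.hstack([a,b]))
# canister extent along clamp axis from depth: tops, before/after
for n,h in(("top0",load("top")),("top1",f),("scene0",load("scene")),("scene1",g)):
    P=cloud(h);m=(abs(P[...,0]-.5955)<.012)&(P[...,1]>-.2)&(P[...,1]<.03)
    for lo,hi in((.088,.1),(.075,.086)):
        k=m&(P[...,2]>lo)&(P[...,2]<hi); y=np.sort(P[k][:,1]); print(n,lo,k.sum(),y[[0,1,-2,-1]].round(4) if k.sum()>3 else "")
o=bot.get_obs();print(o["time_s"],o["tcp_pos"],o["ft_force"])
E
```

```text
top0 0.088 309 [-0.1681 -0.1681 -0.0321 -0.032 ]
top0 0.075 40 [-0.1455 -0.1452  0.0292  0.0293]
top1 0.088 292 [-0.1685 -0.1682 -0.0381 -0.038 ]
top1 0.075 44 [-0.1349 -0.1226  0.0075  0.0076]
scene0 0.088 306 [-0.1665 -0.1654 -0.0271 -0.0266]
scene0 0.075 45 [-0.1448 -0.1448  0.0288  0.0293]
scene1 0.088 297 [-0.1671 -0.1662 -0.0315 -0.0305]
scene1 0.075 55 [-0.0352 -0.0348  0.0135  0.0135]
22.5 [0.5866894  0.20777889 0.22470606] [ 0.42626292  0.28837282 -0.14352735]
```

View pics/chk.png

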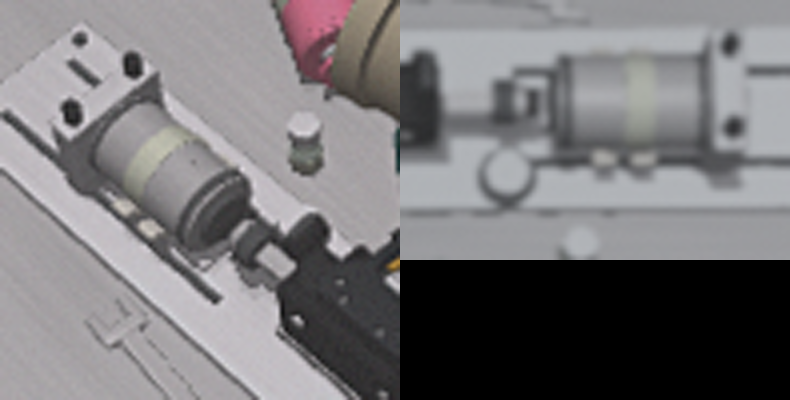

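The plug flange now sits flush on the canister, with no neck visible at left (205,205) or right (555,100). The canister is against the stop. Next I'll press the tab.

>>> carry_out:
  plan:
    - [[-0.001,0,-0.03],[0,0,0]]
    - [[0,0,-0.04],[0,0,0]]
    - [[0,0,-0.03],[0,0,0]]
    - [[0,0,-0.014],[0,0,0]]
    - [[0,0,0],[0,0,0]]
    - [[0,0,0],[0,0,0]]

```text
time_s: 23.1
tcp_pos: [0.5864, 0.2085, 0.1123]
orientation: [1.191, 1.22, -1.188]
ft_force: [0.7, 0.3, 0.2]
finger_gap: 0.0006
```

>>> carry_out:
  plan:
    - [[0,0,-0.004],[0,0,0]]
    - [[0,0,-0.004],[0,0,0]]
    - [[0,0,-0.004],[0,0,0]]
    - [[0,0,0],[0,0,0]]
    - [[0,0,0],[0,0,0]]

```text
time_s: 23.6
tcp_pos: [0.5855, 0.2087, 0.0987]
orientation: [1.189, 1.222, -1.19]
ft_force: [-0.1, 0.2, -0.6]
finger_gap: 0.0005
```

>>> carry_out:
  plan:
    - [[0,0,-0.003],[0,0,0]]
    - [[0,0,-0.002],[0,0,0]]
    - [[0,0,0],[0,0,0]]
    - [[0,0,0],[0,0,0]]

```text
time_s: 24.0
tcp_pos: [0.5858, 0.209, 0.094]
orientation: [1.19, 1.222, -1.189]
ft_force: [0.8, 2.7, 2.7]
finger_gap: 0.0003
```

>>> carry_out:
  plan:
    - [[0,0,-0.002],[0,0,0]]
    - [[0,0,-0.002],[0,0,0]]
    - [[0,0,0],[0,0,0]]
    - [[0,0,0],[0,0,0]]

```text
time_s: 24.4
tcp_pos: [0.586, 0.2092, 0.0915]
orientation: [1.191, 1.221, -1.188]
ft_force: [-3.6, 5.0, 15.0]
finger_gap: 0.0002
```

>>> carry_out:
  plan:
    - [[0,0,-0.001],[0,0,0]]
    - [[0,0,0],[0,0,0]]
    - [[0,0,0],[0,0,0]]

```text
time_s: 24.7
tcp_pos: [0.5861, 0.2093, 0.0913]
orientation: [1.191, 1.22, -1.187]
ft_force: [-6.4, 4.3, 21.4]
finger_gap: 0.0006
```

>>> carry_out:
  plan:
    - [[0,0,-0.001],[0,0,0]]
    - [[0,0,0],[0,0,0]]
    - [[0,0,0],[0,0,0]]
    - [[0,0,0],[0,0,0]]
    - [[0,0,0],[0,0,0]]
    - [[0,0,0],[0,0,0]]
    - [[0,0,0],[0,0,0]]
    - [[0,0,0],[0,0,0]]

```text
time_s: 25.5
tcp_pos: [0.5863, 0.2093, 0.0912]
orientation: [1.191, 1.22, -1.187]
ft_force: [-8.7, 4.1, 27.4]
finger_gap: 0.0004
```

The tab is down hard at z=0.091. I'll ease off by 2 mm of command, hold, and look.

>>> carry_out:
  plan:
    - [[0,0,0.002],[0,0,0]]
    - [[0,0,0],[0,0,0]]
    - [[0,0,0],[0,0,0]]
    - [[0,0,0],[0,0,0]]
    - [[0,0,0],[0,0,0]]
    - [[0,0,0],[0,0,0]]
    - [[0,0,0],[0,0,0]]
    - [[0,0,0],[0,0,0]]

```text
time_s: 26.3
tcp_pos: [0.586, 0.2092, 0.0915]
orientation: [1.191, 1.221, -1.188]
ft_force: [-3.0, 4.2, 15.6]
finger_gap: 0.0003
```

```bash
python3 - <<'E'
from rig import bot
from h import *
g=bot.grab_frame("scene"); f=bot.grab_frame("top")
np.savez("s3.npz",**g)
a=cv2.resize(g["pixels"][165:295,185:325,::-1],(430,400),interpolation=cv2.INTER_CUBIC)
b=cv2.resize(f["pixels"][165:225,270:360,::-1],(360,240),interpolation=cv2.INTER_CUBIC)
b=np.vstack([b,np.zeros((160,360,3),np.uint8)])
cv2.imwrite("pics/rel.png",np.hstack([a,b]))
E
```

```text
(no output)
```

View pics/rel.png

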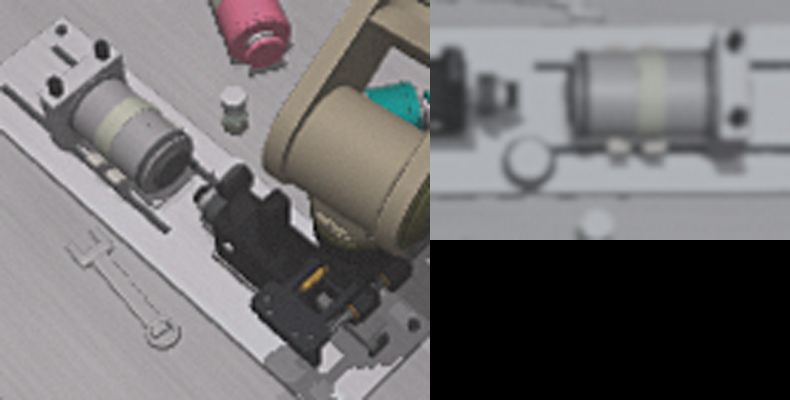

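The jaw has run back: the nose tip is at top-camera column about 291.7, against 291 at the start. The plug sits flush and the canister is at the stop. I'll lift off, verify and hand in.

>>> carry_out:
  plan:
    - [[0,0,0],[0,0,0]]
    - [[0,0,0.004],[0,0,0]]
    - [[0,0,0.006],[0,0,0]]
    - [[0,0,0.01],[0,0,0]]
    - [[0,0,0.03],[0,0,0]]
    - [[0,0,0.04],[0,0,0]]
    - [[0,0,0.02],[0,0,0]]
    - [[0,0,0],[0,0,0]]

```text
time_s: 27.2
tcp_pos: [0.5866, 0.2087, 0.203]
orientation: [1.193, 1.218, -1.186]
ft_force: [-0.1, -0.1, 0.3]
finger_gap: 0.0004
```

>>> carry_out:
  plan:
    - [[0,0,0],[0,0,0]]
    - [[0,0,0],[0,0,0]]
    - [[0,0,0],[0,0,0]]

```text
time_s: 27.5
tcp_pos: [0.5852, 0.2086, 0.1983]
orientation: [1.188, 1.223, -1.192]
ft_force: [-0.2, 0.1, 0.4]
finger_gap: 0.0008
```

```bash
python3 - <<'E'
from rig import bot
from h import *
f=bot.grab_frame("top")
# nose tip: rightmost dark pixel left of plug, rows around bar, start vs now
for h in(load("top"),f):
    g=h["pixels"][183:194,284:305].mean(2).mean(0); print(g.round().astype(int))
P=cloud(f);m=(P[...,2]>.088)&(P[...,2]<.1)&(abs(P[...,0]-.5955)<.012)&(P[...,1]<.0)&(P[...,1]>-.145)
print("canister y-range",P[m][:,1].min(),P[m][:,1].max())
o=bot.get_obs();print(o["time_s"],o["tcp_pos"],o["ft_force"])
bot.job_done()
E
```

```text
[ 83  91 115 135 133 112 100 120 152 173 178 178 177 174 162 134 101 107
 125 123 120]
[ 83  91 115 136 133 112 100 121 153 174 180 179 178 178 178 178 178 176
 168 143 102]
canister y-range -0.14359647130559253 -0.03806315089711267
27.55 [0.58526885 0.20866199 0.19854026] [-0.66018141 -0.01302944  0.84422435]
the job is handed in; nothing more can be done
```

The job is done and handed in at 27.6 s. No verdict is reported, so success rests on my own checks below.

- **Squeezing:** I used five squeezes with the shut fingers on the trigger roller. The first four were full squeezes. The fifth slid at 11–14 N and then climbed about 1.5–2 N per mm. I stopped there at about 18.4 N average, with one reading of 19.5 N. The trigger was still about 1.3 mm short of its end stop, so that force was the plug pressing home, not the trigger bottoming out.
- **Release:** I let go of the trigger and held the tab fully down for over a second. It reached 27 N for a moment against its own stop, so I eased off.
- **Last checks:**
  - The picture profile across the jaw's nose matches the starting one, so the jaw is all the way back.
  - The plug flange looks flush on the canister, and the canister looks to be against the end stop.
  - The arm is clear and the wrist force reads about zero.
  - The wrench, vial and spare plug look unmoved. I did not check the other bystanders separately.

The plug being home is judged from the force climb and the pictures; its depth was not measured directly.

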